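# Park the hardware chest in its bay and close the keeper

### The job

Push the tall wooden hardware chest low down by its plinth so that it slides, flat on the bench and never tipping or lifted, into the dark wooden bay until it stands against the back stop; do not touch its steel top handle. Then push the red keeper bar round with a fingertip until it is fully closed across the chest's front. Leave the glue bottle, the jar and the tape roll where they are, and finish clear of everything.

Things in the scene. Friction and masses are not known exactly. Their poses are not given: they have to be found in the camera images.
- chest: Tall pale wooden chest, 1.1-1.8 kg, loose. Brown plinth 96 deep (own x) x 130 wide (y) x 40 mm high; above it, centred, the drawer box 64 x 122 mm, from 40 to 190 mm high (plinth juts 16 mm in front and behind). Origin: centre of underside; x runs from the front (dummy drawers, towards the robot) to the back, y left. Pushed high it tips; at the plinth it slides (5-13 N).
- chest_handle: Steel bail handle fixed across the top of the chest, 90 mm along the chest's y, 10 mm thick bar, rising 29 mm above the top, i.e. to 219 mm above the bench. Origin: centre of the chest's top face, 190 mm above the bench. Not to be touched.
- bay: Dark wooden bay fixed to the bench, open to its -x (robot side). Origin: on the bench, mid front face of the back stop (196 wide, 40 mm high); x points into the stop, y left. Side rails 20 mm high from x=0 to -115 mm, inner faces y=+-75, outer +-99; then ends flared 24 deg outward to x=-156. No floor. Chest home: its origin at x=-48 mm (back of plinth on the stop), y=0 +-10, axes parallel.
- keeper (a joint): Angle (rad) of the red keeper bar on its upright hinge. 0 = closed (stop), pointing along bay -y across the chest's front; grows clockwise from above as it opens: 1.57 points along bay -x, 2.2 also outward to +y; stop at 2.5. Bar 18 mm thick, 112 mm long from the hinge, 22-42 mm above the bench. Stays where left; 1-2 N at the tip swings it. Closed, it clears a chest at home by 9 mm.
- keeper_hinge (a point): Hinge axis of the keeper on the left (+y) rail, at bay x = -114, y = +87 mm, 32 mm above the bench (mid height of the bar).
- keeper_tip (a point): Middle of the free end of the keeper bar, 112 mm from the hinge axis, 32 mm above the bench.
- glue: White glue bottle with red cap, 48 mm diameter, 130 mm high, standing to the right of the bay. Origin: centre of its underside. Leave alone.
- jar: Amber jar with steel lid, 60 mm diameter, 75 mm high, standing to the right of the chest. Origin: centre of its underside. Leave alone.
- tape: Cardboard-brown tape roll lying flat, 90 mm outside, 68 mm inside, 28 mm high, to the left of the bay. Origin: centre of its underside. Leave alone.

How it is judged:
On the way, in this order (a step that is already met when the one before it is completed fails the run):
1. the chest stands in the bay within 8 mm of the back stop, keeper not yet across it (x of chest in the frame of bay above -0.056 m and horizontal distance between chest and bay below 0.06 m), for 0.2 s.
2. the keeper is closed across the chest's front (value of joint keeper below 0.1 rad), for 0.2 s.
At the end, for the whole second after the job is handed in: The chest stands upright and still between the bay's rails, within 8 mm of the back stop and squared to it within 0.12 rad; the keeper is closed within 0.1 rad (all of step 1 and angle between the x axis of chest and the x axis of bay, either way round below 0.12 rad and angle between chest's own z axis and vertical below 0.03 rad and height (world z) of chest below 0.005 m and linear speed of chest below 0.01 m/s and value of joint keeper below 0.1 rad); the robot touches nothing.
It fails at once if the chest tips by more than 0.12 rad (angle between chest's own z axis and vertical above 0.12 rad).
It fails at once if the chest is lifted by more than 10 mm (height (world z) of chest above 0.01 m).
It fails at once if the robot touches the chest's top handle (contact force between chest_handle and the fingers above 0.5 N or contact force between chest_handle and the arm above 0.5 N).
It fails at once if the glue bottle, jar or tape roll is moved by more than 25 mm or knocked over (distance of any of glue, jar, tape from where it was at the start of the episode above 0.025 m or angle between any of glue, jar, tape's own z axis and vertical above 0.4 rad).
It also fails if it takes over 67 s, if anything falls off the work surface, if the arm or the gripper's body presses on something with over 40 N, if the wrist force passes 120 N, or if a joint passes its speed limit or range.

### The arm

A 6-joint arm with a two-finger parallel gripper is mounted at the origin on the work surface. World frame = base frame: x ahead of the robot, y to its left, z up, the work surface at z = 0. Lengths are in m, angles in rad, forces in N, time in s.
With the tool pointing down it reaches from about 0.4 to 0.925 m from the base axis. Payload 3.4 kg.
Tool frame: the origin (TCP) lies on the centre line of the jaws, within the pads' length; the fingertips stand 11 mm ahead of it and the grasp point (between the pads) lies 8 mm behind it (r.nose_length is the distance from the TCP to the fingertips, in m); z points along the fingers, x is the direction in which the jaws open and shut, and the axes are right-handed (so a half turn about z gives the same grasp; the last joint's range is limited). The gripper opens to 85 mm and grips with 20 to 120 N. Pads are 22 mm wide; open, the fingers measure 114 mm over their backs; the gripper's body (76 mm by 85 mm) begins 54 mm behind the grasp point. The pads swing forward as they close: fully open they stand 13 mm farther back than shut.
Start: joints at [1.062, 0.307, 1.506, -0, 1.328, -0.073], TCP at [0.243, 0.521, 0.242] pointing down, gripper open.
Joint ranges: [-3.12, 3.12], [-1.05, 2.28], [0.14, 2.33], [-1.42, 4.57], [0.1, 2.73], [-2.68, 2.68]. Speed limits (rad/s): [2.57, 2.57, 3.14, 3.14, 3.14, 3.14].

### API

Orientations are given as [roll, pitch, yaw] about the fixed x, y, z axes, in that order (R = Rz(yaw) Ry(pitch) Rx(roll)).
In Python, from bench import get_state, imaging, order, r gives the robot as it stands.
- The arm moves only by the tool apply_moves, never from a script. Its argument "deltas" is a list of rows, each a list of 5 numbers: the opening, from 0 (shut) to 1 (fully open), then the shift along the tool's x, y, z in mm, then the turn about the tool's z in degrees. A call has 1 to 8 rows; each row is the pose to reach, as a shift and turn from the pose measured when the call began, along the tool's axes at that moment; what a row does not reach only later rows make up. A row lasts 1/10 s, in which the tool goes at most 50 mm and 8.59 degrees, less where a joint would pass 70% of its speed; a pose out of reach is approached as far as the arm can. A call with a gripper value outside its range is refused whole. The fingers move at their own pace and stop on an object; "newtons" is the grip in N (left out, the last holds). Time passes only in rows, so rows that repeat a pose let the fingers close. It gives the time, the measured TCP pose, the force and the opening at its end, in the units of the state.
- get_state(): the state, without advancing time (a new reading comes with each control period).
- imaging.camera(name): name is "scene" or "top" or "wrist"; returns a dict with "image" (420x560x3 uint8, blue, green, red), "range_z" (420x560 float32, m along the optical axis (not along the pixel's ray), 0 where there is no reading), "fx", "fy", "cx", "cy" (pixels), "k1" (the pictures are not rectified: a ray, as slopes to the right and down, at radius r is drawn at 1 + k1 r^2 times it, then the intrinsics apply), "R" (3x3) and "t" (3): a world point X has camera coordinates R X + t; the wrist camera has in their place "T_tool_cam" (4x4, takes a point from camera to tool coordinates, whose origin is the TCP and whose axes are the tool frame's). Camera axes: x right, y down, z forward; pixel columns grow to the right and rows downward; lengths in m; the calibration is good to about 2 mm. A picture is of the moment at which its call begins: read the wrist's pose just before it.
- order.job_done(): hands the job in, once; it reports no verdict.
The state is a dict: "time_s": time; "joint_positions": joint angles; "qd": joint speeds; "joint_torque": joint torques, N m; "eef_pos": TCP position; "ee_rot": TCP orientation; "contact_force": force on the tool from outside, world axes, zero at the start; "ft_torque": the same for the moment, N m; "finger_gap": finger opening in m.
Only numpy, scipy, OpenCV 4.12 (cv2) and the standard library are available. Lean on these libraries where they do the work, as an engineer would, in place of code of your own. Each camera call takes 0.05 s, during which the arm holds its last target.

## Working session

There is one attempt and no reset: what is moved stays moved. The work goes in short steps, Python scripts to look and compute and a tool call to move; the robot and the scene stay as the last step left them, time stands still between calls to the robot, and variables do not carry over. Pictures are saved under pics/ and viewed, and the job is handed in when it is done.

Besides the shell and the picture viewer there is one more tool, called after "Emit:" in YAML: its name, and indented under it one key for each argument. apply_moves: Moves the arm, as the interface text tells. Its arguments: {"type":"object","properties":{"deltas":{"type":"array"},"newtons":{"type":"number"}},"required":["deltas"]}

```bash
mkdir -p pics; ls; python3 - <<'E'
from bench import get_state, imaging, order, r
import cv2,pickle
s=get_state();print(s)
d={}
for n in("scene","top"):
    c=imaging.camera(n);d[n]=c;cv2.imwrite(f"pics/{n}0.png",c["image"])
    print({k:v for k,v in c.items() if k not in("image","range_z")})
pickle.dump(d,open("c0.pkl","wb"))
E
```

```text
pics
{'time_s': 0.0, 'joint_positions': array([ 1.06146821e+00,  3.07526105e-01,  1.50766947e+00, -1.40553511e-05,
        1.32839003e+00, -7.35091251e-02]), 'qd': array([-0.00108089,  0.00085834, -0.00107419, -0.00137138,  0.00081151,
       -0.0007975 ]), 'joint_torque': array([ 2.46085277e-03, -4.57540655e+01, -2.51914841e+01, -1.17604977e-04,
        1.31850751e-02, -1.49039778e-05]), 'eef_pos': array([0.2424405 , 0.52064805, 0.24140935]), 'ee_rot': array([-3.14145989e+00,  1.98857255e-03,  1.13498086e+00]), 'contact_force': array([-0.19304955,  0.11359585, -0.35001925]), 'ft_torque': array([-0.01639957, -0.00580162, -0.04527701]), 'finger_gap': 0.0851434755482986}
{'fx': 455.26145394842774, 'fy': 455.26145394842774, 'cx': 277.09155369250516, 'cy': 209.2117787631842, 'k1': -0.13001077373457987, 'R': array([[ 0.65889447,  0.75200528,  0.01860484],
       [ 0.41403018, -0.34189503, -0.84361531],
       [-0.62804226,  0.56355643, -0.53662563]]), 't': array([-0.45517712, -0.13237529,  1.26889393])}
{'fx': 392.3972580170649, 'fy': 392.3972580170649, 'cx': 286.5205981921104, 'cy': 210.78850461672693, 'k1': -0.04477863956575413, 'R': array([[-0.01584179, -0.99980777,  0.01155286],
       [-0.99102013,  0.01416618, -0.13296023],
       [ 0.13277101, -0.01355544, -0.99105404]]), 't': array([0.03698384, 0.65071366, 0.80984413])}
```

View pics/scene0.png

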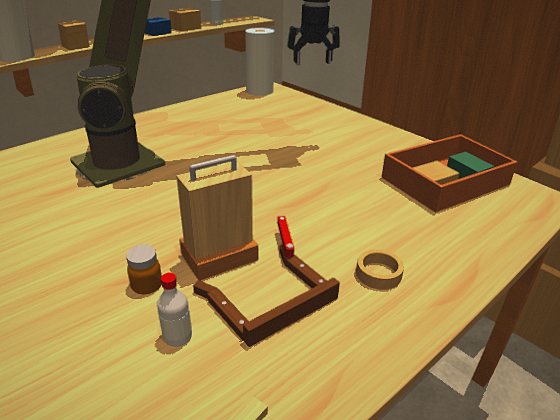

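View pics/top0.png

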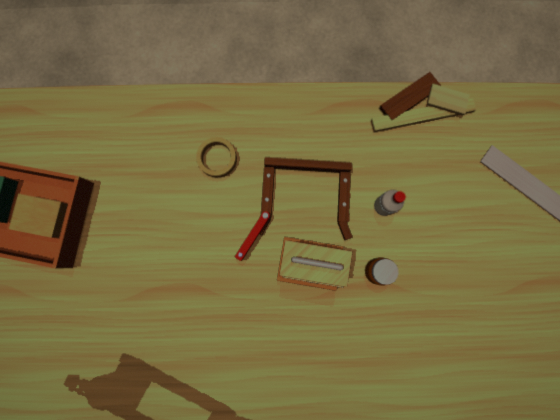

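The scene view shows the chest at about (217,220), with the bay in front of it and the red keeper open and outward at (286,235). The top view shows the chest top at (317,263), the back stop from (266,162) to (350,166), the keeper from (266,215) to (240,256), the jar at (383,271), the glue at (392,202) and the tape at (217,157).

```bash
cat > h.py <<'E'
import numpy as np,cv2
def rays(c,uv):
    K=np.array([[c["fx"],0,c["cx"]],[0,c["fy"],c["cy"]],[0,0,1.]])
    p=cv2.undistortPoints(np.asarray(uv,float).reshape(-1,1,2),K,np.array([c["k1"],0,0,0.])).reshape(-1,2)
    return np.c_[p,np.ones(len(p))]
def onplane(c,uv,z):
    d=rays(c,uv)@c["R"]; o=-c["R"].T@c["t"]
    return o+d*((z-o[2])/d[:,2])[:,None]
def cloud(c):
    h,w=c["range_z"].shape
    u,v=np.meshgrid(np.arange(w),np.arange(h))
    P=rays(c,np.c_[u.ravel(),v.ravel()])*c["range_z"].reshape(-1,1)
    return ((P-c["t"])@c["R"]).reshape(h,w,3)
E
python3 - <<'E'
import pickle,numpy as np,cv2
from h import *
d=pickle.load(open("c0.pkl","rb"));c=d["top"];P=cloud(c);im=c["image"]
np.set_printoptions(precision=4,suppress=True)
X,Y,Z=P[...,0],P[...,1],P[...,2]
print("bench z",np.median(Z[300:330,250:400]))
def mask(m,name):
    n,l,st,ce=cv2.connectedComponentsWithStats(m.astype(np.uint8))
    for i in range(1,n):
        if st[i,4]>60:
            q=P[l==i];r=cv2.minAreaRect((q[:,:2]*1000).astype(np.float32))
            print(name,st[i],"med",np.median(q,0),"rect c,size,ang",np.round(r[0],1),np.round(r[1],1),round(r[2],2))
R=(X>.2)&(X<.85)&(Y>-.3)&(Y<.35)&(c["range_z"]>0)
mask(R&(Z>.18)&(Z<.2),"chesttop")
mask(R&(Z>.205)&(Z<.23),"handle")
mask(R&(Z>.03)&(Z<.048),"z30-48")
mask(R&(Z>.012)&(Z<.028),"z12-28")
mask(R&(Z>.06)&(Z<.085),"jar")
mask(R&(Z>.11)&(Z<.14),"glue")
b,g,r_=[im[...,i].astype(int) for i in range(3)]
mask(R&(r_>110)&(g<50)&(b<60)&(Z>.035)&(Z<.05),"red")
c=d["scene"];P=cloud(c);X,Y,Z=P[...,0],P[...,1],P[...,2]
R=(X>.2)&(X<.85)&(Y>-.3)&(Y<.35)&(c["range_z"]>0)
print("scene")
mask(R&(Z>.184)&(Z<.197),"chesttop")
mask(R&(Z>.034)&(Z<.046),"z34-46")
mask(R&(Z>.066)&(Z<.085),"jar")
E
```

```text
bench z -0.0011970499670634586
chesttop [ 279  240   73   47 2219] med [ 0.5367 -0.0203  0.1889] rect c,size,ang [537. -21.] [122.1  66.5] 79.66
handle [291 256  52  14 301] med [ 0.5378 -0.0207  0.2169] rect c,size,ang [538.  -20.1] [88.1  9.9] 79.3
z30-48 [264 157  88  14 757] med [ 0.7582 -0.0204  0.039 ] rect c,size,ang [759.1 -21.4] [195.3  19.7] 85.78
z30-48 [235 211  35  50 474] med [0.5979 0.1027 0.0408] rect c,size,ang [599.8 102.8] [ 18.5 120.2] 57.07
z30-48 [283 237  60  13 201] med [ 0.5827 -0.0268  0.0388] rect c,size,ang [581.3 -28.3] [128.8  14.5] 83.32
z30-48 [277 245  60  46 303] med [0.4979 0.0029 0.0387] rect c,size,ang [505.2  -0.2] [147.8  66.4] 50.89
z30-48 [367 257  16  29 106] med [ 0.5206 -0.1524  0.0436] rect c,size,ang [ 519.  -160.5] [30.8 59.9] 86.99
z12-28 [196 137  40  40 479] med [0.782  0.1882 0.0261] rect c,size,ang [780.2 185.4] [86.2 89.4] 19.12
z12-28 [ 259  165   94   75 1370] med [ 0.6909 -0.0904  0.0191] rect c,size,ang [673.8 -19.9] [207.3 156.2] 85.67
jar [380 189  24  24 151] med [ 0.6573 -0.1808  0.0789] rect c,size,ang [ 664.7 -192.5] [47.
[... 612 characters left out ...]
 rect c,size,ang [538.2 -21.5] [131.2  99.6] 79.18
z34-46 [127 263  34  19 189] med [ 0.5412 -0.1853  0.0409] rect c,size,ang [ 530.9 -180.9] [60.5 31.8] 68.21
z34-46 [ 243  277   97   56 1074] med [ 0.7591 -0.0326  0.0396] rect c,size,ang [757.6 -22.2] [197.5  20.6] 85.85
z34-46 [160 317  31  17 166] med [ 0.685  -0.2064  0.0402] rect c,size,ang [ 677.5 -202.1] [48.4 22.8] 64.99
jar [182 222  71  27 570] med [ 0.5653 -0.0396  0.0755] rect c,size,ang [560.2 -39.1] [135.9  58.1] 53.39
jar [126 244  30  23 525] med [ 0.5226 -0.1772  0.0746] rect c,size,ang [ 517.8 -175.6] [52.6 52.3] 68.99
jar [157 295  32  24 335] med [ 0.6832 -0.2062  0.0774] rect c,size,ang [ 674.6 -200.1] [47.9 31. ] 69.01
```

```bash
python3 - <<'E'
from bench import get_state, imaging, r
import numpy as np,cv2,pickle
from h import *
from scipy.spatial.transform import Rotation as Ro
np.set_printoptions(precision=4,suppress=True)
s=get_state();print(r.nose_length,[a for a in dir(r) if a[0]!='_'])
w=imaging.camera("wrist");cv2.imwrite("pics/wrist0.png",w["image"]);print(w["T_tool_cam"])
c=imaging.camera("scene");P=cloud(c)
T=Ro.from_euler('xyz',s["ee_rot"]).as_matrix()
q=(P.reshape(-1,3)-s["eef_pos"])@T
ok=(np.abs(q[:,:2]).max(1)<.12)&(q[:,2]>-.25)&(q[:,2]<.05)&(c["range_z"].ravel()>0)
q=q[ok]*1000
for z in range(-200,30,10):
    m=(q[:,2]>=z)&(q[:,2]<z+10)
    if m.sum()>3: print(z,m.sum(),"x",q[m,0].min(),q[m,0].max(),"y",q[m,1].min(),q[m,1].max())
v,u=np.where(ok.reshape(P.shape[:2]));print(u.min(),u.max(),v.min(),v.max())
cv2.imwrite("pics/grip0.png",cv2.resize(c["image"][0:80,260:370],None,fx=7,fy=7,interpolation=cv2.INTER_CUBIC))
E
```

```text
0.011 ['MotionError', 'nose_length']
[[ 1.     -0.0017 -0.0006  0.0006]
 [ 0.0018  0.9522  0.3053 -0.0778]
 [ 0.0001 -0.3053  0.9522 -0.1322]
 [ 0.      0.      0.      1.    ]]
-190 17 x -28.45927451854092 18.05156166350615 y 31.40018134096799 40.085294888196245
-180 80 x -36.37543895871997 28.443502600116645 y -8.196810963730552 35.55485399093277
-170 111 x -39.28360179952521 32.77356577688386 y -25.145054920875406 43.06488734684492
-160 105 x -37.692153585476476 32.84436033741126 y -5.624342778340139 40.68916468602262
-150 104 x -38.706762394726084 27.312546640385722 y -2.2479859430107028 40.23223465300238
-140 104 x -39.091160177775414 30.840424276277968 y -3.010899890668277 41.661930875110116
-130 100 x -38.48427903151311 30.89326390923192 y -9.154541898522496 40.76103413599451
-120 70 x -39.480363113255144 33.89006437040525 y -13.470649725181884 38.556756489611686
-110 171 x -70.54333729651177 65.82659398617443 y -12.13472707877726 17.311763782709576
-100 184 x -70.85872933393415 67.66654399654439 y -12.631647623055192 24.734309846510673
-90 142 x -72.22898831638456 67.35239583300692 y -15.470506559979748 25.99897320682023
-80 161 x -73.16290910187983 71.42664249426778 y -17.94995649360408 21.68210369864379
-70 146 x -75.11645226865173 73.18668297732565 y -16.88249389542879 23.442254539475208
-60 120 x -76.4042352969678 71.5052505685434 y -18.22811743191583 18.65599834767863
-50 48 x -65.84714101578466 69.19404220707852 y -9.751000829698514 17.985575907427737
-40 49 x -58.465623964670094 57.75758570200407 y -12.291615501204252 16.925974731431676
-30 50 x -58.92563708444234 56.160760453017616 y -10.242404328709334 13.454409814671521
-20 51 x -58.48701506864621 57.32786066034702 y -9.712837591965597 15.772315269537339
-10 20 x -51.109519538880825 50.44864647821563 y -5.994811811408716 15.620160234829948
287 339 0 64
```

View pics/grip0.png

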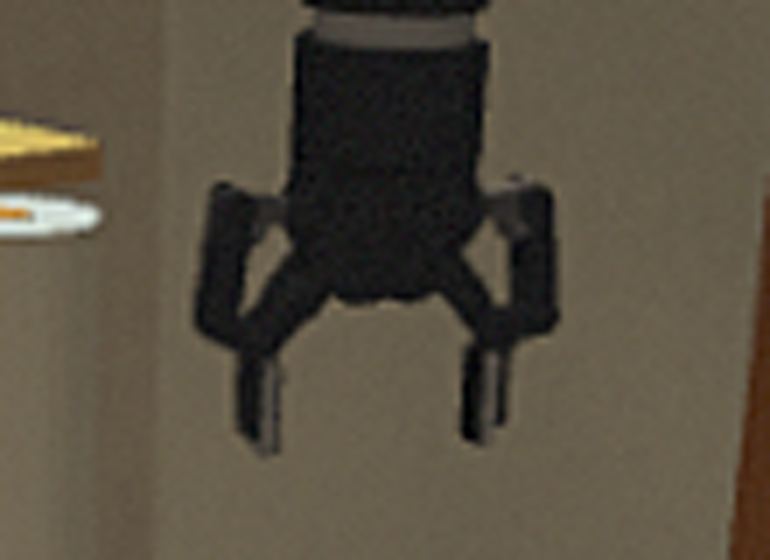

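View pics/wrist0.png

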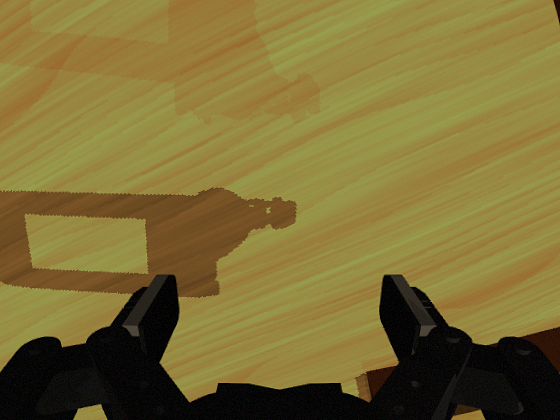

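The gripper's knuckles stick out about 18 mm past the finger backs, and the body is 76 mm wide in x and 85 mm in y. A square push would therefore touch the drawer box before the plinth. Turned about 50°, one finger's corner leads both by more than their overhang, so I'll push with that corner. The wrist camera stays behind.

```bash
cat >> h.py <<'E'
from scipy.spatial.transform import Rotation as Ro
np.set_printoptions(precision=1,suppress=True)
BO=np.array([748.3,-21.1]);BY=np.deg2rad(-4.2)
def rot(a): return np.array([[np.cos(a),-np.sin(a)],[np.sin(a),np.cos(a)]])
def w2b(p): return rot(BY).T@(np.asarray(p)-BO)
def b2w(p): return BO+rot(BY)@np.asarray(p)
def yawdeg(s): return np.rad2deg(Ro.from_euler('xyz',s["ee_rot"]).as_euler('xyz')[2])
COR=np.array([-57.,11.])
def off(psi,pt=COR): # tool-plane point -> world offset
    a=np.deg2rad(psi);return pt[0]*np.array([np.cos(a),np.sin(a)])+pt[1]*np.array([np.sin(a),-np.cos(a)])
def delta(s,target): # target mm xyz world -> tool-frame shift mm
    T=Ro.from_euler('xyz',s["ee_rot"]).as_matrix()
    return T.T@(np.asarray(target)-s["eef_pos"]*1000)
def rects(c,lo,hi,box=(.2,.85,-.3,.35),mn=60):
    P=cloud(c);X,Y,Z=P[...,0],P[...,1],P[...,2]
    m=(X>box[0])&(X<box[1])&(Y>box[2])&(Y<box[3])&(c["range_z"]>0)&(Z>lo)&(Z<hi)
    n,l,st,ce=cv2.connectedComponentsWithStats(m.astype(np.uint8));o=[]
    for i in range(1,n):
        if st[i,4]>mn: o.append((st[i,4],cv2.minAreaRect((P[l==i][:,:2]*1000).astype(np.float32))))
    return o
def longyaw(r):
    a=r[2] if r[1][0]>r[1][1] else r[2]+90   # long axis angle
    a=a-90
    return (a+90)%180-90
def chest(c,show=True):
    o=[r for n,r in rects(c,.18,.2,(.4,.8,-.15,.12),300) if 55<min(r[1])<75 and 110<max(r[1])<135]
    if not o: print("no chest",rects(c,.18,.2,(.4,.8,-.15,.12),100));return None
    r=o[0];b=w2b(r[0]);y=longyaw(r)-np.rad2deg(BY)
    print("chest bay xy",b,"yaw rel",round(y,1),"size",np.round(r[1],1));return b,y
E
python3 - <<'E'
from bench import get_state
from h import *
import pickle
d=pickle.load(open("c0.pkl","rb"));b,y=chest(d["top"]);chest(d["scene"])
s=get_state()
cp=b+rot(np.deg2rad(y))@np.array([-48,-12]);print("contact bay",cp,"final",[-96,-12])
psi=123
for back in(25,0):
    tc=b2w(cp-[back,0])-off(psi);print("tool world",tc,delta(s,[*tc,242]),delta(s,[*tc,15]),yawdeg(s))
k=[r for n,r in __import__('h').rects(d["top"],.034,.048,(.5,.68,.06,.2))];print(k,[w2b(q[0]) for q in k],[[w2b(z) for z in cv2.boxPoints(q)] for q in k])
E
```

```text
chest bay xy [-210.8  -15.4] yaw rel -6.1 size [122.1  66.5]
chest bay xy [-210.  -16.] yaw rel -5.6 size [124.  67.]
contact bay [-259.8  -22.2] final [-96, -12]
tool world [422.4  19.4] [-378.7  374.7    0.2] [-378.4  374.7  227.2] 65.03074700963576
tool world [447.3  17.6] [-369.8  398.1    0.2] [-369.6  398.1  227.2] 65.03074700963576
[((599.8392944335938, 102.78512573242188), (18.419044494628906, 120.17091369628906), 57.14415740966797)] [array([-157.1,  112.7])] [[array([-214.3,  133.4]), array([-108.8,   75.8]), array([-100. ,   91.9]), array([-205.4,  149.6])]]
```

Emit:
apply_moves:
  deltas:
    - [1,-35,35,0,-8]
    - [1,-70,70,0,-16]
    - [1,-105,104,0,-24]
    - [1,-140,139,0,-32]
    - [1,-175,174,0,-40]
    - [1,-210,208,0,-48]
    - [1,-245,243,0,-56]
    - [1,-280,277,0,-58]
  newtons: 100

```text
time_s: 1.0
eef_pos: [0.3677, 0.1724, 0.2422]
ee_rot: [-3.141, 0.0, 2.153]
contact_force: [1.5, 0.0, 0.2]
finger_gap: 0.0856
```

```bash
cat > m.py <<'E'
from bench import get_state
from h import *
import sys
# args: back along bay from contact x,y (bay mm), z, psi
def go(cx,cy,z,psi):
    s=get_state();tc=b2w([cx,cy])-off(psi)
    print("t",round(s["time_s"],2),"pos",s["eef_pos"]*1000,"F",s["contact_force"],"gap",round(s["finger_gap"]*1000,1))
    print("tool tgt",tc,"delta",delta(s,[*tc,z]),"turn tool",-(psi-yawdeg(s)))
    T=Ro.from_euler('xyz',s["ee_rot"]).as_matrix()
    print("corner now bay",w2b(s["eef_pos"][:2]*1000+off(yawdeg(s))))
if __name__=="__main__": go(*map(float,sys.argv[1:]))
E
python3 m.py -285 -22 242 123
```

```text
t 1.0 pos [367.7 172.4 242.2] F [1.5 0.  0.2] gap 85.6
tool tgt [422.2  19.6] delta [-157.6  -38.5    0.3] turn tool 0.3498859878567373
corner now bay [-350.3  126.7]
```

Emit:
apply_moves:
  deltas:
    - [1,-45,-11,0,0]
    - [1,-90,-22,0,0]
    - [1,-130,-32,0,0]
    - [1,-157,-38,0,0]
    - [1,-157,-38,40,0]
    - [1,-157,-38,85,0]
    - [1,-157,-38,130,0]
    - [1,-157,-38,150,0]

```text
time_s: 1.8
eef_pos: [0.4196, 0.0202, 0.0892]
ee_rot: [-3.137, -0.003, 2.152]
contact_force: [-0.6, 0.4, 0.1]
finger_gap: 0.0857
```

```bash
python3 m.py -285 -22 13 123; python3 - <<'E'
from h import *
from bench import *
for n in("scene","top"):
    c=imaging.camera(n);cv2.imwrite(f"pics/{n}1.png",c["image"]);chest(c)
E
```

```text
t 1.8 pos [419.6  20.2  89.2] F [-0.6  0.4  0.1] gap 85.7
tool tgt [422.2  19.6] delta [-2.1  2.2 76.2] turn tool 0.30949773455341756
corner now bay [-287.4  -21.4]
chest bay xy [-210.5  -15.7] yaw rel -6.3 size [124.5  68.1]
chest bay xy [-211.   -15.2] yaw rel -6.5 size [122.1  66.5]
```

View pics/scene1.png

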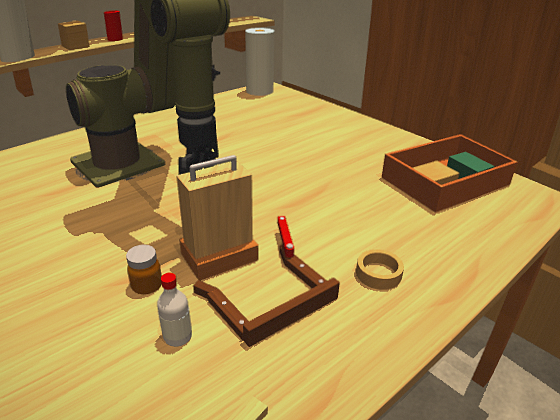

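View pics/top1.png

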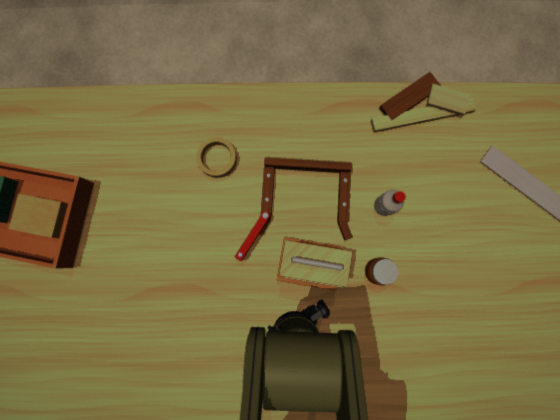

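The top view shows the right finger at about (322,310), pointing at the chest front. The chest hasn't moved. I'll check the finger overhang by height before going lower.

```bash
python3 - <<'E'
from h import *
from bench import *
s=get_state();co=w2b(s["eef_pos"][:2]*1000+off(yawdeg(s)))
for n in("scene","top"):
    c=imaging.camera(n);P=cloud(c).reshape(-1,3)[c["range_z"].ravel()>0]*1000
    b=(P[:,:2]-BO)@rot(BY)
    for z in range(60,420,20):
        m=(P[:,2]>=z)&(P[:,2]<z+20)&(b[:,0]<-266)&(np.abs(b[:,1])<120)&(b[:,0]>-420)
        if m.sum()>3: i=np.where(m)[0][np.argmax(b[m,0])];print(n,z,m.sum(),"ahead of corner",b[i]-co)
E
```

```text
scene 120 13 ahead of corner [-59.8  76.7]
scene 140 70 ahead of corner [-8.9 21.7]
scene 160 244 ahead of corner [ 10.6 -11.7]
scene 180 344 ahead of corner [10.  -9.5]
scene 200 258 ahead of corner [-4.1 34.3]
scene 220 358 ahead of corner [-2.7 39.5]
scene 240 429 ahead of corner [-3.9 36.5]
scene 260 316 ahead of corner [-2.1 32.6]
scene 280 415 ahead of corner [-1.3 37.4]
scene 300 394 ahead of corner [-3.6 27.6]
scene 320 410 ahead of corner [-2.5 33.3]
scene 340 476 ahead of corner [-2.4 34.2]
scene 360 433 ahead of corner [-3.6 38.2]
scene 380 456 ahead of corner [-3.5 39.5]
scene 400 631 ahead of corner [-0.3 36.7]
top 100 4 ahead of corner [-1.9  6.4]
top 120 17 ahead of corner [ 13.1 -11.5]
top 140 90 ahead of corner [ 14.  -12.3]
top 160 47 ahead of corner [ 13.  -11.3]
top 180 217 ahead of corner [11.3 -9.2]
top 200 25 ahead of corner [-2.6 37.5]
top 220 51 ahead of corner [-2.6 38. ]
top 240 66 ahead of corner [-2.6 38.5]
top 260 43 ahead of corner [-2.1 39.6]
top 280 132 ahead of corner [-2.1 35.4]
top 300 62 ahead of corner [-4.1 39.1]
top 320 68 ahead of corner [-3.8 40.3]
top 340 140 ahead of corner [-3.9 37.9]
top 360 77 ahead of corner [-4.  35.5]
top 380 5 ahead of corner [-5.2 48.3]
top 400 111 ahead of corner [-0.9 37.1]
```

The body is effectively round: it stays behind the corner, and the knuckle leads by about 13 mm. Turning about 8° more gives better clearance.

```bash
python3 m.py -275 -23 13 115
```

```text
t 2.0 pos [422.5  20.3  92.4] F [0.1 0.3 0.3] gap 85.4
tool tgt [438.3  23.1] delta [-6.3 14.8 79.4] turn tool 8.350280145711082
corner now bay [-284.5  -21.1]
```

Emit:
apply_moves:
  deltas:
    - [1,-6,5,0,8.3]
    - [1,-6,10,30,8.3]
    - [1,-6,15,60,8.3]
    - [1,-6,15,79,8.3]
    - [1,-6,15,79,8.3]

```text
time_s: 2.5
eef_pos: [0.4386, 0.0236, 0.0132]
ee_rot: [-3.14, -0.0, 2.008]
contact_force: [-0.7, 0.6, -0.4]
finger_gap: 0.0854
```

```bash
python3 m.py -235 -20 13 117; python3 - <<'E'
from h import *
from bench import *
for n in("scene","top"):
    c=imaging.camera(n);chest(c)
E
```

```text
t 2.5 pos [438.6  23.6  13.2] F [-0.7  0.6 -0.4] gap 85.4
tool tgt [476.8  22. ] delta [-17.7  33.9   0.1] turn tool -1.929610877091605
corner now bay [-274.7  -22.4]
chest bay xy [-209.7  -16.5] yaw rel -6.8 size [124.2  67.9]
chest bay xy [-211.   -15.4] yaw rel -6.3 size [122.3  66.4]
```

Emit:
apply_moves:
  deltas:
    - [1,-3,6,0,0]
    - [1,-6,11,0,0]
    - [1,-8,16,0,0]
    - [1,-10,20,0,-1]
    - [1,-12,24,0,-1]
    - [1,-14,27,0,-2]
    - [1,-16,31,0,-2]
    - [1,-17.7,34,0,-2]

```text
time_s: 3.4
eef_pos: [0.4669, 0.0223, 0.0138]
ee_rot: [-3.126, -0.009, 2.041]
contact_force: [-15.5, -0.5, 7.8]
finger_gap: 0.0854
```

```bash
cat > look.py <<'E'
from h import *
from bench import *
import sys
for n in("scene","top"):
    c=imaging.camera(n);chest(c)
    if len(sys.argv)>1: cv2.imwrite(f"pics/{n}{sys.argv[1]}.png",c["image"])
E
python3 look.py 2;python3 m.py -205 -18 13 119; 
```

```text
chest bay xy [-199.5  -16. ] yaw rel -4.6 size [122.6  68.2]
chest bay xy [-198.2  -14.2] yaw rel -5.5 size [122.3  66.6]
t 3.5 pos [469.4  22.2  13.8] F [-11.8   0.1   3. ] gap 85.6
tool tgt [505.3  20.5] delta [-17.8  31.2   0.4] turn tool -2.046735885167436
corner now bay [-242.4  -20.3]
```

View pics/top2.png

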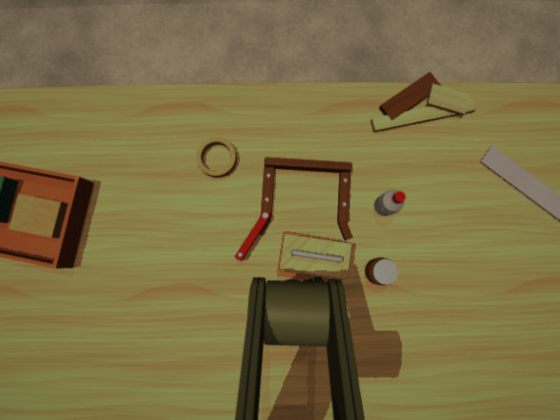

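The top view shows the chest top at (317,255), moving straight in, with the bay mouth clear. The push force is about 12 N and it isn't tipping. Continuing.

Emit:
apply_moves:
  deltas:
    - [1,-3,5,0,0]
    - [1,-6,10,0,-1]
    - [1,-9,15,0,-1]
    - [1,-12,19,0,-1]
    - [1,-14,23,0,-2]
    - [1,-16,27,0,-2]
    - [1,-18,30,0,-2]
    - [1,-19,33,0,-2]

```text
time_s: 4.3
eef_pos: [0.4958, 0.0202, 0.0127]
ee_rot: [-3.111, -0.017, 2.074]
contact_force: [-20.9, -2.8, 15.7]
finger_gap: 0.0857
```

```bash
python3 look.py;python3 m.py -170 -14 13 121; 
```

```text
chest bay xy [-168.2  -11.3] yaw rel -2.7 size [124.3  66.5]
chest bay xy [-166.5  -10.9] yaw rel -2.2 size [122.3  62.7]
t 4.4 pos [497.2  20.2  12.7] F [-17.4  -2.   10. ] gap 85.5
tool tgt [538.9  20.6] delta [-19.8  36.7  -1.6] turn tool -2.179109426801361
corner now bay [-213.2  -19. ]
```

```bash
python3 - <<'E'
from h import *
from bench import *
c=imaging.camera("top");P=cloud(c).reshape(-1,3)*1000
m=(P[:,2]>182)&(P[:,2]<200)&(P[:,0]>500)&(P[:,0]<680)&(abs(P[:,1]+30)<90)
q=P[m];A=np.c_[q[:,:2]-q[:,:2].mean(0),np.ones(len(q))];print(m.sum(),np.linalg.lstsq(A,q[:,2],rcond=None)[0].tolist())
s=get_state();print(s["contact_force"],s["ft_torque"],s["eef_pos"]*1000,s["ee_rot"])
c=imaging.camera("scene");cv2.imwrite("pics/scene3.png",cv2.resize(c["image"][120:330,100:380],None,fx=2.8,fy=2.8))
E
```

```text
1930 [-0.0010197822053020149, 0.000255296272635039, 189.00928087369644]
[-17.7  -1.8  11.3] [-0.8  2.  -0.9] [497.3  20.2  12.7] [-3.1 -0.   2.1]
```

View pics/scene3.png

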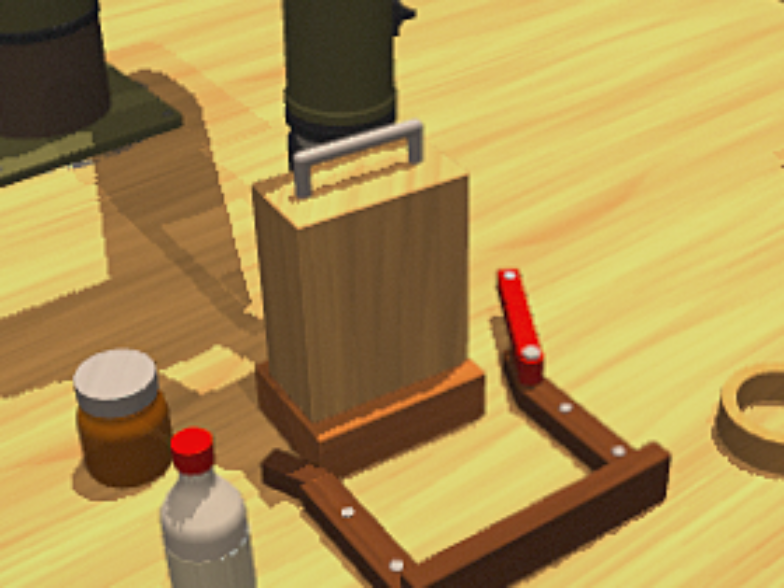

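The scene view shows the chest upright (plane-fit slope 0.001), with its rear right corner at about (315,465) meeting the right flare. I'll back off to unload, then push further to the right with some leftward motion.

Emit:
apply_moves:
  deltas:
    - [1,3,-6,0,0]
    - [1,6,-12,0,0]
    - [1,6,-12,0,0]

```text
time_s: 4.8
eef_pos: [0.4836, 0.0197, 0.0135]
ee_rot: [-3.114, -0.016, 2.074]
contact_force: [0.4, 1.2, 0.2]
finger_gap: 0.0851
```

```bash
python3 look.py;python3 m.py -220 -40 13 121; python3 - <<'E'
from bench import *
s=get_state();print(s["ee_rot"].tolist(),s["contact_force"])
E
```

```text
chest bay xy [-167.3  -11.7] yaw rel -2.6 size [123.1  67.2]
chest bay xy [-168.1  -10.7] yaw rel -2.2 size [122.1  66.5]
t 4.9 pos [485.2  19.6  13.5] F [-0.8  0.7  0.5] gap 85.4
tool tgt [487.2  -1.7] delta [-19.6  -8.6   0.4] turn tool -2.1718696196058147
corner now bay [-225.1  -20.4]
[-3.115907216341373, -0.014932098827598939, 2.0739421191269805] [-0.81722769  0.70075138  0.47467657]
```

Emit:
apply_moves:
  deltas:
    - [1,-10,-5,0,0]
    - [1,-11,-5,0,0]
    - [1,-15,3,0,-1]
    - [1,-18,9,0,-1]
    - [1,-21,14,0,-2]
    - [1,-24,19,0,-2]
    - [1,-26,23,0,-2]
    - [1,-28,26,0,-2]

```text
time_s: 5.7
eef_pos: [0.5111, 0.0076, 0.0114]
ee_rot: [-3.099, -0.026, 2.107]
contact_force: [-22.2, -2.7, 17.9]
finger_gap: 0.0854
```

```bash
python3 look.py 4;python3 m.py -170 -22 13 122
```

```text
chest bay xy [-150.9   -7.5] yaw rel 1.2 size [124.   66.3]
no chest [(np.int32(1437), ((605.260986328125, -16.922714233398438), (121.41789245605469, 47.67205047607422), 87.44786071777344))]
t 5.8 pos [511.8   7.5  11.5] F [-17.2  -3.6  11. ] gap 85.6
tool tgt [537.6  11.9] delta [-9.4 24.3 -2.8] turn tool -1.264133847127468
corner now bay [-196.3  -29.2]
```

View pics/top4.png

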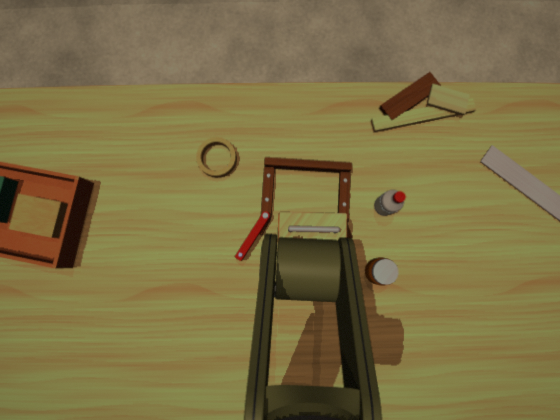

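The top view shows the chest entering the bay, with the arm now hiding the front of its top. The scene view gives (-151,-7.5) mm in the bay and +1.2° yaw. I'll re-centre the contact and push straight.

```bash
for a in "-208 -29" "-208 -14" "-196 -14" "-156 -12"; do python3 m.py $a 14 120|grep delta; done
```

```text
tool tgt [500.7   9.1] delta [ 7.1 -8.8 -2. ] turn tool 0.7358661528725321
tool tgt [501.8  24. ] delta [19.3 -0.2 -2. ] turn tool 0.7358661528725321
tool tgt [513.8  23.2] delta [12.5  9.6 -2.6] turn tool 0.7358661528725321
tool tgt [553.8  22.2] delta [-8.8 43.5 -4.6] turn tool 0.7358661528725321
```

Emit:
apply_moves:
  deltas:
    - [1,7,-9,-2,0]
    - [1,19,0,-2,0]
    - [1,16,5,-2,0]
    - [1,12,11,-3,0]
    - [1,7,19,-3,0]
    - [1,2,27,-4,0]
    - [1,-3,35,-4,0]
    - [1,-8,43,-5,0]

```text
time_s: 6.6
eef_pos: [0.5454, 0.0229, 0.0131]
ee_rot: [-3.086, -0.035, 2.106]
contact_force: [-12.7, 0.6, 2.4]
finger_gap: 0.0855
```

```bash
python3 look.py 5;python3 m.py -115 -12 14 122; python3 -c "
from bench import *;print(get_state()['ee_rot'])"
```

```text
chest bay xy [-117.9   -5. ] yaw rel 4.0 size [122.7  65.4]
chest bay xy [-111.7   -4. ] yaw rel 3.2 size [122.9  62.5]
t 6.7 pos [550.5  22.7  13.3] F [-6.8 -0.3 -3.1] gap 85.6
tool tgt [593.2  17.9] delta [-25.9  34.1  -3.1] turn tool -1.3003581324980331
corner now bay [-158.8  -11.2]
[-3.09404005 -0.02979622  2.10660616]
```

```bash
for a in "-168 -11" "-168 -3" "-160 -3" "-122 -4" "-130 -4"; do python3 m.py $a 15 116|grep delta; done
```

```text
tool tgt [545.1  26.6] delta [ 6.2 -2.7 -1.4] turn tool 4.699641867501967
tool tgt [545.7  34.6] delta [12.8  1.8 -1.4] turn tool 4.699641867501967
tool tgt [553.6  34. ] delta [ 8.2  8.4 -1.9] turn tool 4.699641867501967
tool tgt [591.5  30.3] delta [-14.4  38.9  -4. ] turn tool 4.699641867501967
tool tgt [583.5  30.8] delta [-9.8 32.4 -3.5] turn tool 4.699641867501967
```

Emit:
apply_moves:
  deltas:
    - [1,7,-4,-1,4]
    - [1,13,2,-2,5]
    - [1,8,8,-2,5]
    - [1,3,16,-3,5]
    - [1,-3,24,-3,5]
    - [1,-9,32,-4,5]
    - [1,-15,40,-4,5]
    - [1,-9,32,-4,5]

```text
time_s: 7.5
eef_pos: [0.5848, 0.0311, 0.0157]
ee_rot: [-3.093, -0.025, 2.02]
contact_force: [1.2, 1.5, 0.1]
finger_gap: 0.0855
```

```bash
python3 look.py 6;for a in "-132 -2" "-84 -3" "-120 -3"; do python3 m.py $a 15 116; done; python3 -c "
from bench import *;print(get_state()['ee_rot'])"
```

```text
chest bay xy [-77.9  -7.2] yaw rel 1.4 size [124.   66.3]
chest bay xy [-78.7  -6.2] yaw rel 0.9 size [121.7  64.4]
t 7.6 pos [583.4  31.1  15.5] F [0.2 0.8 0.5] gap 85.7
tool tgt [581.6  33. ] delta [ 2.4 -0.7  0.6] turn tool -0.24348350578898703
corner now bay [-130.3   -3.9]
t 7.6 pos [583.4  31.1  15.5] F [0.2 0.8 0.5] gap 85.7
tool tgt [629.4  28.5] delta [-22.4  40.3  -2.1] turn tool -0.24348350578898703
corner now bay [-130.3   -3.9]
t 7.6 pos [583.4  31.1  15.5] F [0.2 0.8 0.5] gap 85.7
tool tgt [593.5  31.1] delta [-4.4  9.1 -0.1] turn tool -0.24348350578898703
corner now bay [-130.3   -3.9]
[-3.0922653  -0.02500637  2.02033234]
```

View pics/scene6.png

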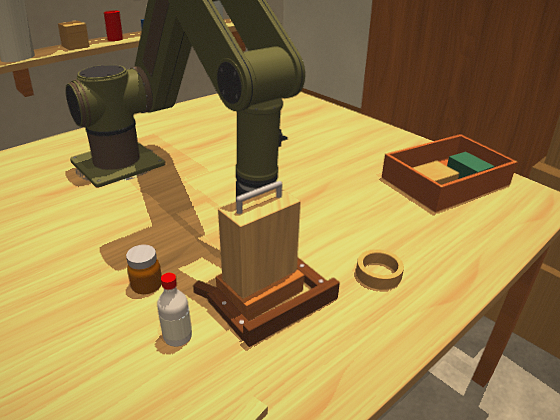

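The scene view shows the chest upright and between the rails, with about 30 mm still to go. Final push.

Emit:
apply_moves:
  deltas:
    - [1,-5,9,0,0]
    - [1,-9,16,-1,0]
    - [1,-13,22,-1,0]
    - [1,-16,28,-2,0]
    - [1,-19,33,-2,0]
    - [1,-22,38,-2,0]
    - [1,-22,38,-2,0]
    - [1,-13,22,-2,0]

```text
time_s: 8.4
eef_pos: [0.6108, 0.0288, 0.016]
ee_rot: [-3.094, -0.024, 2.021]
contact_force: [1.0, 0.6, -0.0]
finger_gap: 0.0853
```

```bash
python3 look.py 7;for a in "-110 -3" "-95 -3" "-90 -3"; do python3 m.py $a 15 116; done
```

```text
chest bay xy [-46.7  -9.1] yaw rel 0.0 size [122.8  65.9]
chest bay xy [-47.6  -8.6] yaw rel 0.7 size [120.8  66.2]
t 8.5 pos [608.2  28.9  15.9] F [-0.9  0.4 -0.1] gap 85.3
tool tgt [603.5  30.4] delta [ 3.3 -3.5  1.2] turn tool -0.2117919877669152
corner now bay [-105.4   -4.3]
t 8.5 pos [608.2  28.9  15.9] F [-0.9  0.4 -0.1] gap 85.3
tool tgt [618.5  29.3] delta [-4.2  9.5  0.3] turn tool -0.2117919877669152
corner now bay [-105.4   -4.3]
t 8.5 pos [608.2  28.9  15.9] F [-0.9  0.4 -0.1] gap 85.3
tool tgt [623.4  28.9] delta [-6.7 13.8  0. ] turn tool -0.2117919877669152
corner now bay [-105.4   -4.3]
```

The chest is home at about (-47,-9) mm and 0.3° yaw. Next is the keeper. I'll plan a closed-fingertip path around the hinge with the tips at z=24 mm, above the rails.

```bash
cat > wp.py <<'E'
from bench import get_state
from h import *
import sys
def wp(l):
    s=get_state();print("t",s["time_s"],"tool bay",w2b(s["eef_pos"][:2]*1000),s["eef_pos"][2]*1000,"F",s["contact_force"],"gap",s["finger_gap"]*1000)
    z=Ro.from_euler('xyz',s["ee_rot"]).as_matrix()[:,2];print("tool z axis",np.round(z,3).tolist())
    for p in l: print(p,delta(s,[*b2w(p[:2]),p[2]]))
def arc(a,L=85,D=26):
    return np.array([-114,87])+L*np.array([-np.sin(a),-np.cos(a)])-D*np.array([np.cos(a),-np.sin(a)])
E
python3 - <<'E'
from wp import *
wp([(-190,40,16),(-190,40,120),(-155,185,120),(-155,185,35)])
E
```

```text
t 8.5 tool bay [-143.4   39.6] 15.89297760020593 F [-0.9  0.4 -0.1] gap 85.31370516155326
tool z axis [-0.056, 0.001, -0.998]
(-190, 40, 16) [ 23.6 -40.1   2.5]
(-190, 40, 120) [  26.3  -45.3 -101.3]
(-155, 185, 120) [ 134.3   57.5 -103.8]
(-155, 185, 35) [132.2  61.8 -18.9]
```

Emit:
apply_moves:
  deltas:
    - [1,12,-20,0,0]
    - [1,24,-40,-15,0]
    - [0.5,26,-45,-60,0]
    - [0,26,-45,-101,0]
    - [0,55,-15,-102,0]
    - [0,90,15,-103,0]
    - [0,120,43,-104,0]
    - [0,134,57,-104,0]

```text
time_s: 9.3
eef_pos: [0.6108, 0.1778, 0.1211]
ee_rot: [-3.097, -0.025, 2.023]
contact_force: [0.3, -0.2, 0.1]
finger_gap: 0.0002
```

```bash
python3 look.py 8; python3 - <<'E'
from wp import *
from bench import imaging
c=imaging.camera("top")
for n,r in rects(c,.034,.048,(.5,.68,.06,.2)):print(w2b(r[0]),r[1],longyaw(r)-4.2+8.4)
for n,r in rects(c,.012,.032,(.7,.85,.12,.26)):print("tape",w2b(r[0]),r[1])
wp([(-155,185,120),(-155,185,35)]+[(*arc(a),35) for a in (2.1,1.9,1.6,1.3,1.0)])
E
```

```text
chest bay xy [-47.   -8.8] yaw rel -0.0 size [122.4  66.1]
chest bay xy [-47.8  -8.2] yaw rel 0.3 size [122.3  67.1]
[-157.   112.5] (18.3162899017334, 120.40786743164062) 61.34150238037109
tape [ 21.1 196.4] (87.12158966064453, 64.5904769897461)
t 9.45 tool bay [-153.7  185.4] 120.03696993220578 F [ 0.3  0.2 -0.3] gap -0.1266548263169154
tool z axis [-0.055, 0.0, -0.998]
(-155, 185, 120) [ 0.2 -1.3  0.1]
(-155, 185, 35) [-1.8  2.9 85. ]
(np.float64(-174.246797445558), np.float64(152.3553624238586), 35) [-20.4 -30.1  86.2]
(np.float64(-186.02997871497914), np.float64(139.08341546327057), 35) [-26.  -47.   86.9]
(np.float64(-198.20456867869444), np.float64(115.47087307468868), 35) [-40.3 -69.3  87.6]
(np.float64(-202.85741530470068), np.float64(89.31511238775708), 35) [-60.5 -86.5  88. ]
(np.float64(-199.57289366124283), np.float64(62.952549606213424), 35) [-85.  -96.9  87.9]
```

View pics/top8.png

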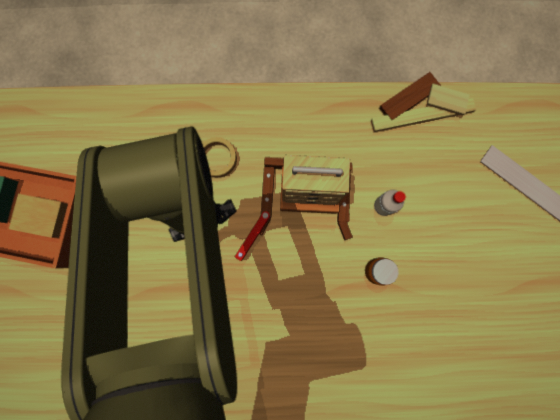

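The top view shows the chest against the stop at about (317,180), the keeper still open at (252,236), and the glue, jar and tape in place. Going down beside the bar and sweeping it.

Emit:
apply_moves:
  deltas:
    - [0,-1,1,40,0]
    - [0,-2,3,85,0]
    - [0,-11,-14,86,0]
    - [0,-20,-30,86,0]
    - [0,-26,-47,87,0]
    - [0,-33,-58,87,0]
    - [0,-40,-69,88,0]
    - [0,-50,-78,88,0]

```text
time_s: 10.25
eef_pos: [0.5556, 0.095, 0.0351]
ee_rot: [-3.093, -0.024, 2.023]
contact_force: [2.0, 2.1, 0.3]
finger_gap: -0.0001
```

```bash
cat > kp.py <<'E'
from wp import *
from bench import imaging
import sys
for n in("top","scene"):
    c=imaging.camera(n);P=cloud(c);im=c["image"].astype(int)
    m=(im[...,2]>100)&(im[...,1]<60)&(im[...,0]<70)&(P[...,2]>.03)&(P[...,2]<.05)&(P[...,0]>.45)&(P[...,0]<.72)&(P[...,1]>-.1)&(P[...,1]<.2)
    q=P[m][:,:2]*1000
    if len(q)>20:
        b=(q-BO)@rot(BY);k=b-[-114,87];far=k[np.linalg.norm(k,axis=1)>40].mean(0)
        print(n,len(q),"angle",np.arctan2(-far[0],-far[1]))
    if len(sys.argv)>1: cv2.imwrite(f"pics/{n}{sys.argv[1]}.png",c["image"])
wp([(*arc(a),35) for a in (1.4,1.2,1.0,.8,.6,.4,.3,.2,.1,0)])
E
python3 kp.py
```

```text
t 10.35 tool bay [-201.5  100.6] 34.99882348154214 F [-0.4  0.4 -0.5] gap -0.22182157493918545
tool z axis [-0.056, -0.001, -0.998]
(np.float64(-202.1823727644254), np.float64(98.17448583317949), 35) [-1.7 -1.8  0. ]
(np.float64(-202.64462392360775), np.float64(80.43260710463062), 35) [-16.9 -11.1   0.2]
(np.float64(-199.57289366124283), np.float64(62.952549606213424), 35) [-33.5 -17.2   0.1]
(np.float64(-193.08964216948573), np.float64(46.43118806887854), 35) [-51.1 -19.9  -0.2]
(np.float64(-183.45333622622962), np.float64(31.52717704094826), 35) [-68.8 -19.   -0.7]
(np.float64(-171.0481449403103), np.float64(18.834692409779677), 35) [-86.  -14.7  -1.3]
(np.float64(-163.95796628347964), np.float64(13.479923797518314), 35) [-94.2 -11.2  -1.7]
(np.float64(-156.36862414145247), np.float64(8.859743484166053), 35) [-102.    -7.    -2.1]
(np.float64(-148.35594871220906), np.float64(5.02031478418534), 35) [-109.3   -2.    -2.5]
(np.float64(-140.0), np.float64(2.0), 35) [-116.1    3.7   -3. ]
```

Emit:
apply_moves:
  deltas:
    - [0,-9,-6,0,0]
    - [0,-17,-11,0,0]
    - [0,-25,-14,0,0]
    - [0,-34,-17,0,0]
    - [0,-43,-19,0,0]
    - [0,-51,-20,0,0]
    - [0,-60,-20,0,0]
    - [0,-69,-19,-1,0]

```text
time_s: 11.15
eef_pos: [0.5675, 0.023, 0.035]
ee_rot: [-3.09, -0.025, 2.022]
contact_force: [-0.8, 2.0, -1.4]
finger_gap: -0.0001
```

```bash
python3 kp.py 9
```

```text
t 11.25 tool bay [-182.4   30. ] 35.230161969362555 F [0.8 0.5 0.4] gap 0.36290438111607665
tool z axis [-0.056, -0.001, -0.998]
(np.float64(-202.1823727644254), np.float64(98.17448583317949), 35) [68.9 17.   1. ]
(np.float64(-202.64462392360775), np.float64(80.43260710463062), 35) [53.7  7.8  1.1]
(np.float64(-199.57289366124283), np.float64(62.952549606213424), 35) [37.1  1.7  1. ]
(np.float64(-193.08964216948573), np.float64(46.43118806887854), 35) [19.5 -1.   0.7]
(np.float64(-183.45333622622962), np.float64(31.52717704094826), 35) [ 1.8 -0.1  0.3]
(np.float64(-171.0481449403103), np.float64(18.834692409779677), 35) [-15.4   4.3  -0.3]
(np.float64(-163.95796628347964), np.float64(13.479923797518314), 35) [-23.6   7.7  -0.7]
(np.float64(-156.36862414145247), np.float64(8.859743484166053), 35) [-31.3  12.   -1.1]
(np.float64(-148.35594871220906), np.float64(5.02031478418534), 35) [-38.7  17.   -1.5]
(np.float64(-140.0), np.float64(2.0), 35) [-45.5  22.7  -2. ]
```

View pics/top9.png

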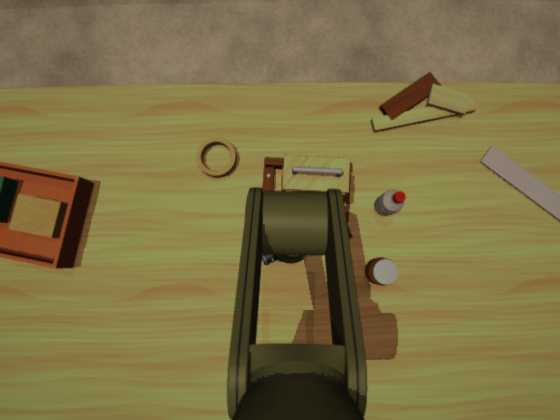

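View pics/scene9.png

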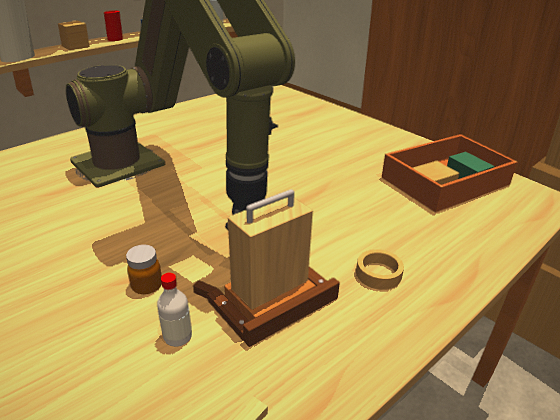

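The red bar is no longer in its open place in either view, so it is being swept and is hidden behind the arm. Continuing to close it.

Emit:
apply_moves:
  deltas:
    - [0,-8,2,0,0]
    - [0,-15,4,0,0]
    - [0,-24,8,-1,0]
    - [0,-31,12,-1,0]
    - [0,-35,15,-1,0]
    - [0,-39,17,-1,0]
    - [0,-42,20,-2,0]
    - [0,-45,22,-2,0]

```text
time_s: 12.05
eef_pos: [0.6081, -0.0088, 0.035]
ee_rot: [-3.09, -0.023, 2.021]
contact_force: [-1.3, 1.4, 0.3]
finger_gap: -0.0001
```

```bash
python3 kp.py; python3 look.py; python3 - <<'E'
from bench import *
import cv2
cv2.imwrite("pics/w10.png",imaging.camera("wrist")["image"])
E
```

```text
top 31 angle 0.04264734720805917
t 12.15 tool bay [-140.1    1.9] 35.088831343980765 F [-0.3  0.3  0.3] gap -0.21270115968167194
tool z axis [-0.055, -0.002, -0.998]
(np.float64(-202.1823727644254), np.float64(98.17448583317949), 35) [114.4  -5.5   2.9]
(np.float64(-202.64462392360775), np.float64(80.43260710463062), 35) [ 99.3 -14.7   3.1]
(np.float64(-199.57289366124283), np.float64(62.952549606213424), 35) [ 82.6 -20.8   3. ]
(np.float64(-193.08964216948573), np.float64(46.43118806887854), 35) [ 65.1 -23.5   2.7]
(np.float64(-183.45333622622962), np.float64(31.52717704094826), 35) [ 47.3 -22.6   2.3]
(np.float64(-171.0481449403103), np.float64(18.834692409779677), 35) [ 30.2 -18.2   1.7]
(np.float64(-163.95796628347964), np.float64(13.479923797518314), 35) [ 22.  -14.8   1.3]
(np.float64(-156.36862414145247), np.float64(8.859743484166053), 35) [ 14.2 -10.6   0.9]
(np.float64(-148.35594871220906), np.float64(5.02031478418534), 35) [ 6.8 -5.5  0.5]
(np.float64(-140.0), np.float64(2.0), 35) [0.1 0.2 0.1]
chest bay xy [-46.6  -9. ] yaw rel -0.4 size [122.9  65.6]
no chest [(np.int32(195), ((729.2738037109375, -29.18471908569336), (27.652135848999023, 114.68585968017578), 9.012232780456543))]
```

View pics/w10.png

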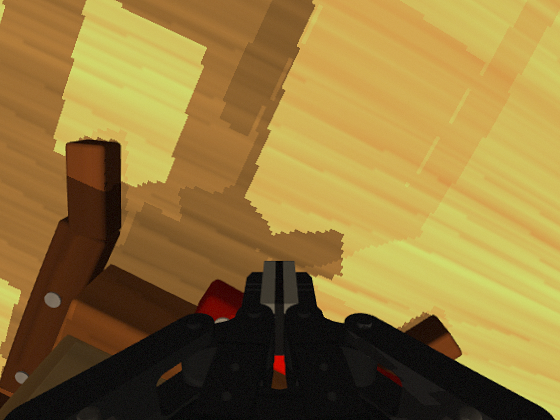

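The wrist view shows the red bar at about (220,297) under the fingertips, across the chest's plinth, at an angle of about 0.04 rad. I'll nudge it a little to seat it on the stop.

Emit:
apply_moves:
  deltas:
    - [0,-1,1.7,0,0]
    - [0,-2,3.4,0,0]
    - [0,-2.5,4.3,0,0]
    - [0,-2.5,4.3,0,0]

```text
time_s: 12.7
eef_pos: [0.6132, -0.0094, 0.0349]
ee_rot: [-3.091, -0.022, 2.021]
contact_force: [-0.8, -1.2, 0.7]
finger_gap: -0.0003
```

```bash
python3 kp.py | head -3; python3 look.py
```

```text
top 33 angle 0.003924400097261511
t 12.8 tool bay [-135.6    1.8] 34.93670780286311 F [-2.2 -1.2  0.9] gap -0.1794094170695617
tool z axis [-0.055, -0.002, -0.998]
chest bay xy [-46.6  -9.1] yaw rel 0.5 size [122.4  65.4]
no chest []
```

Emit:
apply_moves:
  deltas:
    - [0,-1,1.3,0,0]
    - [0,-1.5,2.6,0,0]
    - [0,-1.5,2.6,0,0]

```text
time_s: 13.2
eef_pos: [0.6136, -0.0094, 0.0347]
ee_rot: [-3.087, -0.025, 2.021]
contact_force: [-6.9, -0.8, 5.0]
finger_gap: -0.0007
```

The tool has stopped moving and the force is up to 7 N, so the bar is on its stop. Retreating.

Emit:
apply_moves:
  deltas:
    - [0,8,-14,0,0]
    - [0,20,-35,0,0]
    - [0,35,-60,-10,0]
    - [0,45,-75,-50,0]
    - [0,60,-75,-90,0]
    - [0,100,-60,-130,0]
    - [0,140,-45,-150,0]
    - [0,180,-30,-150,0]

```text
time_s: 14.0
eef_pos: [0.5211, 0.1415, 0.195]
ee_rot: [-3.097, -0.022, 2.02]
contact_force: [1.7, 0.4, 0.1]
finger_gap: 0.0003
```

```bash
python3 kp.py 11|head -4; python3 look.py; python3 - <<'E'
from h import *
from bench import *
c=imaging.camera("top")
for lo,hi in((.06,.085),(.11,.14),(.012,.032)):
    print([ (np.round(r[0],0),np.round(r[1],0)) for n,r in rects(c,lo,hi,(.45,.85,-.26,.26)) ])
P=cloud(c).reshape(-1,3)*1000;m=(P[:,2]>182)&(P[:,2]<198)&(P[:,0]>640)&(P[:,0]<760)&(abs(P[:,1]+30)<90);q=P[m]
print(np.linalg.lstsq(np.c_[q[:,:2]-q[:,:2].mean(0),np.ones(len(q))],q[:,2],rcond=None)[0].tolist())
E
```

```text
top 367 angle -0.02918530620705897
t 14.1 tool bay [-241.2  149.4] 192.60795726282 F [ 0.2  0.2 -0.3] gap -0.21595632670754517
tool z axis [-0.055, 0.003, -0.999]
(np.float64(-202.1823727644254), np.float64(98.17448583317949), 35) [-68.   15.3 155.3]
chest bay xy [-46.4  -9.1] yaw rel -0.4 size [122.2  66.4]
chest bay xy [-48.3  -8.1] yaw rel 0.9 size [122.3  67.2]
[(array([ 664., -192.]), array([47., 38.])), (array([668., -23.]), array([119.,   4.])), (array([ 519., -174.]), array([50., 53.]))]
[(array([ 666., -196.]), array([21., 21.])), (array([668., -23.]), array([121.,   4.]))]
[(array([781., 185.]), array([87., 89.])), (array([704.,  65.]), array([ 39., 111.])), (array([634., -59.]), array([118., 169.])), (array([622.,  77.]), array([29., 40.]))]
[0.008253259065810568, 0.00030075212055299076, 188.9945816157806]
```

View pics/top11.png

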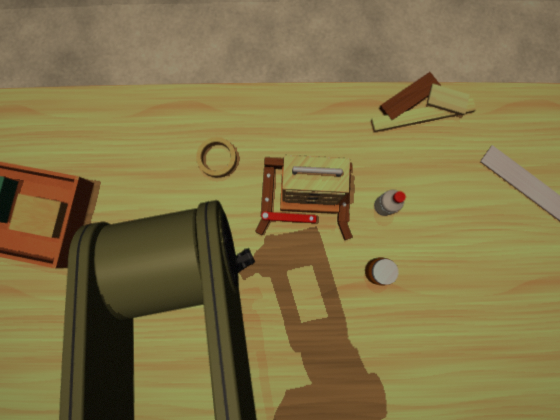

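The top view shows the keeper closed, running from (265,215) to (315,219) across the chest's front. The chest is at the stop, the bystanders are in place and the arm is clear. Handing in.

```bash
python3 -c "
from bench import order;print(order.job_done())"
```

```text
the job is handed in; nothing more can be done
None
```

The chest stands against the back stop with the keeper closed across its front, and the job was handed in at about 14 s of the 67 s allowed. No verdict was reported, so the results below are from my own last checks.

**How it was done:** I slid the chest in with the corner of one open finger at the plinth, keeping the knuckles and gripper body off the drawer box. Between short pushes I moved the contact sideways to steer the chest past the right flare. I then swung the keeper round with the closed fingertips until it stopped on its closed stop (about 7 N), and backed away.

| Check | Last measurement | Needed |
|---|---|---|
| Chest distance along the bay | x = −46 to −48 mm | above −56 mm |
| Chest sideways | y = −8 to −9 mm | 0 ±10 mm (home position) |
| Chest angle to bay | −0.4° to +0.9° | within 6.9° (0.12 rad) |
| Chest tilt | 0.008 rad | below 0.03 rad |
| Keeper angle | about −0.03 rad | below 0.1 rad |
| Glue, jar and tape | within about 1 mm of where they started | within 25 mm |
| Force on the tool after backing off | below 1 N | touching nothing |

- **Camera disagreement:** the two cameras differed by about 2 mm and 1.3° on the chest pose, but both are well inside the limits.
- **Sideways position:** the chest sits close to the right rail, about 1 to 2 mm inside the ±10 mm.
- **Tool lean:** the tool finished leaning about 0.055 rad because it bent slightly under load during the pushes; this did not affect the result.

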